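Put the press drive into the yellow gear

ROBOT

A 6-joint arm with a two-finger parallel gripper is mounted at the origin on the work surface. World frame = base frame: x ahead of the robot, y to its left, z up, the work surface at z = 0. Lengths are in m, angles in degrees, forces in N, time in s.
With the tool pointing down it reaches from about 0.35 to 0.875 m from the base axis. Payload 4.2 kg.
Tool frame: the origin (TCP) lies midway between the tips of the shut fingers; the grasp point (between the pads) lies 19 mm behind it; z points along the fingers, y is the line along which they close (so a half turn about z gives the same grasp; the last joint's range is limited). The gripper opens to 85 mm and grips with 20 to 120 N. Pads are 22 mm wide; open, the fingers measure 114 mm over their backs; the gripper's body (76 mm by 85 mm) begins 54 mm behind the grasp point. The pads swing forward as they close: fully open they stand 13 mm farther back than shut.
Start: joints at [84.488, 22.042, 0.453, 0, -68.411, -14.817], TCP at [0.217, 0.586, 0.231] pointing down, gripper open.
Joint ranges: [-179.83, 179.83], [-69.29, 118.12], [-61.27, 80.66], [-181.25, 117.63], [-171.15, -9.14], [-177.46, 177.46]. Speed limits (degrees/s): [159.86, 159.86, 180, 180, 180, 180].

INTERFACE

Orientations are given as [roll, pitch, yaw] about the fixed x, y, z axes, in that order (R = Rz(yaw) Ry(pitch) Rx(roll)).
In Python, from cell import robot, eyes gives the robot as it stands. The module is installed in compiled form; this text tells all that it offers.
- The arm moves only by the tool jog_arm, never from a script. Its argument "targets" is a list of rows, each an object of numbers: "tx", "ty", "tz": the shift along the tool's x, y, z in mm; "spin": the turn about the tool's z in rad; "hand": the opening, from 0 (shut) to 1 (fully open). In form: [{"tx": .., "ty": .., "tz": .., "spin": .., "hand": ..}, ...]. A call has exactly 8 rows; each row shifts and turns the commanded pose from where the row before left it, along the tool's axes as they then stand; what a row does not reach is not made up. A row lasts 1/10 s, in which the tool goes at most 50 mm and 8.59 degrees, less where a joint would pass 70% of its speed; a pose out of reach is approached as far as the arm can. A call with a gripper value outside its range is refused whole. The fingers move at their own pace and stop on an object; "grip_force" is the grip in N (left out, the last holds). Time passes only in rows, so rows that do not move let the fingers close, or fill a call up. It gives the time, the measured TCP pose, the force, the opening and the grip force at its end, in the units of the state.
- robot.get_state(): the state, without advancing time (a new reading comes with each control period).
- eyes.capture(name): name is "scene" or "top" or "wrist"; returns (picture, depth): 400x640x3 uint8, red, green, blue; 400x640 float32, m along the optical axis (not along the pixel's ray), 0 where there is no reading.
- eyes.camera_info(name): a dict with "camera_matrix" (3x3 intrinsics, pixels), "R" (3x3) and "t" (3): a world point X has camera coordinates R X + t; the wrist camera has in their place "mount" (4x4, takes a point from camera to tool coordinates, whose origin is the TCP and whose axes are the flange's). Camera axes: x right, y down, z forward; pixel columns grow to the right and rows downward; lengths in m; the calibration is good to about 2 mm. A picture is of the moment at which its call begins: read the wrist's pose just before it. camera_info takes no time and is no camera call.
- robot.sign_off(): hands the job in; it is judged then, once.
The state is a dict: "time_s": time; "qpos": joint angles; "joint_vel": joint speeds; "effort": joint torques, N m; "eef_pos": TCP position; "eef_rot": TCP orientation; "ft_force": force on the tool from outside, world axes, zero at the start; "ft_torque": the same for the moment, N m; "grip_width": finger opening in m; "gripper_force": force on a finger pad.
Only numpy, scipy, OpenCV 4.12 (cv2) and the standard library are available. Lean on these libraries where they do the work, as an engineer would, in place of code of your own. Each camera call takes 0.05 s, during which the arm holds its last target. There are 200 camera calls.

TASK

The etching press's drive gearbox is standing in stop. Push its gear lever gently through the gate, without gripping it, into the slot marked with the yellow disc and fully home to that slot's end, putting it into no other gear on the way. Leave the ink tin, the oil bottle and the ink roller where they stand.

Things in the scene. Friction and masses are not known exactly. Their poses are not given: they have to be found in the camera images.
- gearbox: Green press drive gearbox, fixed to the table: housing 188 x 188 mm, an aluminium gate plate 155 x 155 mm on top, plate top 125 mm above the table. Origin: centre of the underside, under the middle of the gate. x points to the far side (the motor's), y left, z up. 'Near' is -x. A shaft stub sticks out of the right side to y = -130 mm, 60 mm high.
- gate (a point): Middle of the gate's cross channel, on the plate's top; axes as the gearbox. The channel runs along y at x = 0. Slots along x open from it in three columns: y = +32.5 mm (stop, near slot only, solid opposite), 0 and -32.5 mm (near and far slots). All 16 mm wide; stem 12.5 mm thick. Bars between slots have round noses that guide the stem in. Slots end at x = +-39 mm. Stops are slightly cushioned.
- motor (a point): Centre of the outer end of the grey motor on the gearbox's far side, at gearbox x = 220 mm, 55 mm above the table. The motor is 92 mm across; its black terminal box, 50 mm square at x = 130 to 180 mm, rises to 125 mm above the table.
- knob (a point): Middle of the lever's black cylindrical grip with a white band, 30 mm across, 60 mm long. Lever upright: 190 mm above the table, grip from 160 to 220 mm. The lever tilts about a pivot 10 mm above the gearbox origin, up to some 16.5 degrees each way; the knob is 180 mm from it and moves 1.64 times as far as the stem. Push the grip at or above its middle. Stop column: knob at y = +50 mm.
- stem (a point): Point on the lever's axis 110 mm from the pivot, where the 12.5 mm stem passes through the gate plate (120 mm above the table when upright). Home in a slot's end it lies 30 to 31 mm in x from the gearbox origin, and in an outer column 30 to 31 mm in y.
- lever_along (a joint): Lean of the lever along the gearbox's x, rad: 0 in the cross channel, about +0.28 home in a far slot, about -0.28 home in a near slot. Stays where it is left; 2 to 4 N at the knob moves it. Starts in the left near (stop) slot, whose disc is red.
- lever_across (a joint): Lean of the lever along the gearbox's y, rad: about +0.29 in the left (stop) column, 0 in the middle column, about -0.29 in the right column. Equally stiff; stays where it is left.
- yellow_disc: Flat coloured disc, 26 mm across, 2 mm thick, on the gate plate just past the closed end of one slot, on its centre line, 53.5 mm in x from the channel. Origin: centre of its underside. It may mark any of the four gear slots: middle or right column, far or near side. The slot wanted.
- blue_disc: Flat coloured disc, 26 mm across, 2 mm thick, on the gate plate just past the closed end of one slot, on its centre line, 53.5 mm in x from the channel. Origin: centre of its underside. It may mark any of the four gear slots: middle or right column, far or near side. A gear not wanted.
- black_disc: Flat coloured disc, 26 mm across, 2 mm thick, on the gate plate just past the closed end of one slot, on its centre line, 53.5 mm in x from the channel. Origin: centre of its underside. It may mark any of the four gear slots: middle or right column, far or near side. A gear not wanted.
- green_disc: Flat coloured disc, 26 mm across, 2 mm thick, on the gate plate just past the closed end of one slot, on its centre line, 53.5 mm in x from the channel. Origin: centre of its underside. It may mark any of the four gear slots: middle or right column, far or near side. A gear not wanted.
- ink_tin: Loose white tin of ink with a black lid, 80 mm across, 85 mm high, on the table left of the gearbox. Origin: centre of its underside.
- oil_bottle: Loose amber bottle with a black cap, 50 mm across, 115 mm high, on the table right of the gearbox. Origin: centre of its underside.
- ink_roller: Loose hand ink roller lying on the table right of the gearbox: black rubber roll 40 mm across, 90 mm long along its y, wooden handle reaching 133 mm to its -x. Origin: on the table under the middle of the roll.

How it is judged (in metres and radians):
On the way:
1. the lever has left the stop slot and stands in the cross channel (value of joint lever_along above -0.06 rad).
At the end, for the whole second after the job is handed in: The lever stands at rest in the slot marked yellow, its stem within 28 mm of the yellow disc's centre seen from above (22 to 24 mm when fully home, so within about 5 mm of home); tin, bottle and roller within 20 mm of where they stood (horizontal distance between stem and yellow_disc below 0.028 m and velocity of joint lever_along between -0.05 and 0.05 rad/s and distance of each of ink_tin, oil_bottle, ink_roller from where it was at the start of the episode below 0.02 m); the robot touches nothing.
It fails at once if the lever is put into a gear other than yellow (stem within 32 mm of the blue, black or green disc, some 8 to 9 mm short of home) (horizontal distance between stem and blue_disc below 0.032 m or horizontal distance between stem and black_disc below 0.032 m or horizontal distance between stem and green_disc below 0.032 m).
It fails at once if the lever is gripped or forced: more than 35 N between fingers and lever (contact force between the fingers and lever_along above 35 N).
It fails at once if the tin, the bottle or the roller is moved or lifted by 20 mm (distance of any of ink_tin, oil_bottle, ink_roller from where it was at the start of the episode above 0.02 m).
It also fails if it takes over 56 s, if anything falls off the work surface, if the arm or the gripper's body presses on something with over 40 N, if the wrist force passes 120 N, or if a joint passes its speed limit or range.

## Working session

There is one attempt and no reset: what is moved stays moved. The work goes in short steps, Python scripts to look and compute and a tool call to move; the robot and the scene stay as the last step left them, time stands still between calls to the robot, and variables do not carry over. Pictures are saved under pics/ and viewed, at most 10 in all, crops included, and the job is handed in when it is done.

Besides the shell and the picture viewer there is one more tool, called after ">>>" by a JSON object that holds its "method" and its "body". jog_arm: Moves the arm, as the interface text tells. Its arguments: {"type":"object","properties":{"targets":{"type":"array"},"grip_force":{"type":"number"}},"required":["targets"]}

```bash
mkdir -p pics; cat > h.py <<'E'
import numpy as np, cv2
from cell import robot, eyes
def cap(n,f):
    p,d=eyes.capture(n); cv2.imwrite('pics/'+f+'.png',p[:,:,::-1]); np.savez('pics/'+f+'.npz',p=p,d=d); return p,d
def pt(n,u,v,d):
    i=eyes.camera_info(n);K=np.array(i['camera_matrix']);R=np.array(i['R']);t=np.array(i['t'])
    return R.T@(np.linalg.inv(K)@np.array([u,v,1.])*d-t)
def ray(n,u,v,z):
    i=eyes.camera_info(n);K=np.array(i['camera_matrix']);R=np.array(i['R']);t=np.array(i['t'])
    c=-R.T@t; r=R.T@np.linalg.inv(K)@np.array([u,v,1.]); return c+r*(z-c[2])/r[2]
E
python3 - <<'E'
from h import *
s=robot.get_state();print(s)
cap('top','top1');cap('scene','sc1')
for n in('top','scene'):print(eyes.camera_info(n))
E
```

```text
{'time_s': 0.0, 'qpos': array([ 8.44880709e+01,  2.20910408e+01,  3.79650254e-01, -2.90562442e-02,
       -6.84118933e+01, -1.48173502e+01]), 'joint_vel': array([ 0.01998278, -0.08821547, -0.14726642, -0.0675501 ,  0.04784484,
        0.03796202]), 'effort': array([ 4.43130580e-05, -3.92288911e+01,  1.88402528e+01,  4.18625280e+00,
       -4.61273070e-03,  5.26501989e-07]), 'eef_pos': array([0.21690412, 0.58552687, 0.23021759]), 'eef_rot': array([ 1.79873910e+02, -5.43178496e-03, -2.03399931e+01]), 'ft_force': array([-0.09215744,  0.04387355, -0.72772328]), 'ft_torque': array([ 0.04529668, -0.00533324,  0.01470449]), 'gripper_force': 0.0, 'grip_width': 0.08542271778739019}
{'camera_matrix': array([[364.54321868,   0.        , 316.43492074],
       [  0.        , 364.54321868, 201.12118084],
       [  0.        ,   0.        ,   1.        ]]), 'R': array([[ 2.05531706e-03, -9.99651585e-01, -2.63150857e-02],
       [-9.95277970e-01,  5.08824413e-04, -9.70644348e-02],
       [ 9.70440058e-02,  2.63903232e-02, -9.94930154e-01]]), 't': array([0.00496953, 0.61535852, 0.90682213])}
{'camera_matrix': array([[516.27400879,   0.        , 307.26401771],
       [  0.        , 516.27400879, 197.95662405],
       [  0.        ,   0.        ,   1.        ]]), 'R': array([[ 0.84305283,  0.5376607 , -0.0135241 ],
       [ 0.38032924, -0.61375923, -0.69184483],
       [-0.38027832,  0.57811813, -0.72191954]]), 't': array([-0.50581394, -0.12467285,  1.52161686])}
```

View pics/top1.png

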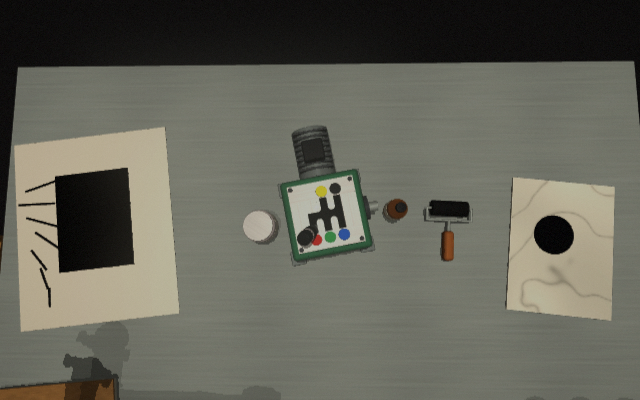

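View pics/sc1.png

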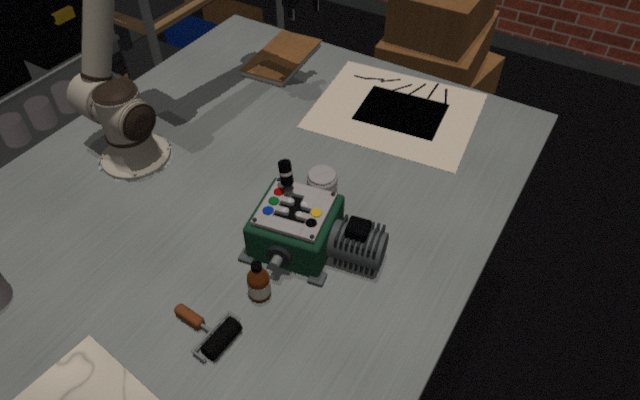

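The top view shows the gearbox at about (325,215) with the motor to the far side. The yellow disc is at (321,191), which is the middle column on the far side. Black is at (336,188), far right; green at (330,237) and blue at (344,234) are near; red is at (317,240), with the knob at (305,237). The scene view agrees.

```bash
python3 - <<'E'
from h import *
def meas(n,f,win):
    z=np.load('pics/'+f+'.npz');p=z['p'];d=z['d'];h=cv2.cvtColor(p,cv2.COLOR_RGB2HSV).astype(int)
    H,S,V=h[...,0],h[...,1],h[...,2]
    x0,y0,x1,y1=win; W=np.zeros(H.shape,bool);W[y0:y1,x0:x1]=1
    out={}
    for c,m in dict(yellow=(abs(H-28)<6),green=(abs(H-70)<15)&(V>110),blue=(abs(H-112)<10),red=((H<6)|(H>174))).items():
        m=m&(S>130)&(V>80)&W
        k,l,st,ce=cv2.connectedComponentsWithStats(m.astype(np.uint8))
        if k<2: print(n,c,'none');continue
        i=1+st[1:,4].argmax(); u,v=ce[i]
        q=ray(n,u,v,.127); out[c]=q
        print(n,c,ce[i].round(1),st[i,4],q.round(4),'depth pt',pt(n,u,v,d[int(v+.5),int(u+.5)]).round(3))
    return out
t=meas('top','top1',(285,180,365,255)); s=meas('scene','sc1',(245,165,345,240))
d=[t['yellow'],t['green'],t['blue']]
A=[(53.5,0),(-53.5,0),(-53.5,-32.5)]
for o in(t,s):
    try:
        y,g,b=o['yellow'],o['green'],o['blue']
        a=y-g; L=np.hypot(*a[:2]); yaw=np.arctan2(a[1],a[0]); print('L',L,'gb',np.linalg.norm(g-b),'yaw',np.degrees(yaw),'c',(y+g)/2, 'gb yaw',np.degrees(np.arctan2(*(g-b)[1::-1]))-90)
    except KeyError: pass
# knob top
z=np.load('pics/top1.npz');d=z['d']
P=np.array([pt('top',u,v,d[v,u]) for v in range(222,250) for u in range(290,322) if d[v,u]>0])
k=P[P[:,2]>.19];print('knob top',len(k),k.mean(0),k[:,2].max(),k.min(0),k.max(0))
for n,w in dict(tin=(240,205,282,247),bottle=(384,196,410,224)).items():
    P=np.array([pt('top',u,v,d[v,u]) for v in range(w[1],w[3]) for u in range(w[0],w[2]) if d[v,u]>0]);k=P[P[:,2]>.06];print(n,k.mean(0),k[:,2].max())
E
```

```text
top yellow [320.8 190.9] 93 [ 0.6296 -0.0072  0.127 ] depth pt [ 0.629 -0.007  0.128]
top green [329.7 236.4] 78 [ 0.5251 -0.0275  0.127 ] depth pt [ 0.525 -0.027  0.13 ]
top blue [343.9 233.9] 94 [ 0.531  -0.0598  0.127 ] depth pt [ 0.531 -0.06   0.127]
top red [317. 240.] 68 [0.517  0.0015 0.127 ] depth pt [0.517 0.001 0.129]
scene yellow [315.6 212.5] 67 [ 0.6308 -0.0097  0.127 ] depth pt [ 0.629 -0.006  0.123]
scene green none
scene blue [267.5 210.1] 63 [ 0.5325 -0.0618  0.127 ] depth pt [ 0.533 -0.063  0.128]
scene red [277.5 191.5] 44 [ 5.179e-01 -2.000e-04  1.270e-01] depth pt [ 0.518 -0.001  0.128]
L 0.1064423827751414 gb 0.03282916666193344 yaw 10.95838588053682 c [ 0.57733309 -0.01733736  0.127     ] gb yaw 10.297290674303312
knob top 193 [0.5223034  0.0253334  0.20532495] 0.2127164583680038 [0.50714993 0.0102561  0.19031351] [0.53840814 0.04116544 0.21271646]
tin [0.54987775 0.14300849 0.08416355] 0.09042775911990622Traceback (most recent call last):
  File "<stdin>", line 28, in <module>
  File "h.py", line 6, in pt
    i=eyes.camera_info(n);K=np.array(i['camera_matrix']);R=np.array(i['R']);t=np.array(i['t'])
ValueError: time passes only in moves, steps and waits
```

>>> {"method": "jog_arm", "body": {"targets": [{"tx": 0, "ty": 0, "tz": 0, "spin": -0.136, "hand": 0}, {"tx": 0, "ty": 0, "tz": 0, "spin": -0.136, "hand": 0}, {"tx": 0, "ty": 0, "tz": 0, "spin": -0.136, "hand": 0}, {"tx": 0, "ty": 0, "tz": 0, "spin": -0.136, "hand": 0}, {"tx": 9, "ty": 40, "tz": 0, "spin": 0, "hand": 0}, {"tx": 9, "ty": 40, "tz": 0, "spin": 0, "hand": 0}, {"tx": 9, "ty": 40, "tz": 0, "spin": 0, "hand": 0}, {"tx": 9, "ty": 40, "tz": 0, "spin": 0, "hand": 0}], "grip_force": 30}}

```text
time_s: 0.9
eef_pos: [0.2828, 0.4339, 0.2308]
eef_rot: [179.9, 0.0, 10.9]
ft_force: [0.4, 0.1, 1.0]
grip_width: 0.0001
gripper_force: 0.0
```

>>> {"method": "jog_arm", "body": {"targets": [{"tx": 8, "ty": 40, "tz": 0, "spin": 0, "hand": 0}, {"tx": 8, "ty": 40, "tz": 0, "spin": 0, "hand": 0}, {"tx": 8, "ty": 40, "tz": 0, "spin": 0, "hand": 0}, {"tx": 8, "ty": 40, "tz": 0, "spin": 0, "hand": 0}, {"tx": 8, "ty": 40, "tz": 0, "spin": 0, "hand": 0}, {"tx": 8, "ty": 40, "tz": 0, "spin": 0, "hand": 0}, {"tx": 8, "ty": 40, "tz": 0, "spin": 0, "hand": 0}, {"tx": 8, "ty": 40, "tz": 0, "spin": 0, "hand": 0}]}}

```text
time_s: 1.7
eef_pos: [0.4056, 0.1317, 0.2312]
eef_rot: [-180.0, 0.0, 10.9]
ft_force: [0.4, -0.2, 0.0]
grip_width: 0.0001
gripper_force: 0.0
```

>>> {"method": "jog_arm", "body": {"targets": [{"tx": 5, "ty": 26, "tz": 0, "spin": 0, "hand": 0}, {"tx": 5, "ty": 26, "tz": 0, "spin": 0, "hand": 0}, {"tx": 5, "ty": 26, "tz": 0, "spin": 0, "hand": 0}, {"tx": 5, "ty": 26, "tz": 0, "spin": 0, "hand": 0}, {"tx": 5, "ty": 26, "tz": 0, "spin": 0, "hand": 0}, {"tx": 0, "ty": 0, "tz": 15, "spin": 0, "hand": 0}, {"tx": 0, "ty": 0, "tz": 15, "spin": 0, "hand": 0}, {"tx": 0, "ty": 0, "tz": 15, "spin": 0, "hand": 0}]}}

```text
time_s: 2.5
eef_pos: [0.4543, 0.01, 0.1855]
eef_rot: [-180.0, 0.0, 10.8]
ft_force: [-0.2, -0.2, 0.3]
grip_width: -0.0002
gripper_force: 0.0
```

```bash
cat >> h.py <<'E'
G=np.array([.578,-.0185]); Y=np.radians(10.8)
def gb(p):
    p=np.asarray(p); c,s=np.cos(Y),np.sin(Y); return np.array([[c,s],[-s,c]])@(p[:2]-G)*1000
def st():
    s=robot.get_state();print('t',round(s['time_s'],2),'tcp gb',gb(s['eef_pos']).round(1),'z',s['eef_pos'][2].round(4),'F',s['ft_force'].round(1));return s
E
python3 - <<'E'
from h import *
st();p,d=cap('scene','sc2')
c=cv2.resize(p[120:270,200:400],(800,600),interpolation=cv2.INTER_CUBIC);cv2.imwrite('pics/sc2c.png',c[:,:,::-1])
E
```

```text
t 2.5 tcp gb [-116.2   51.2] z 0.1855 F [-0.2 -0.2  0.3]
```

View pics/sc2c.png

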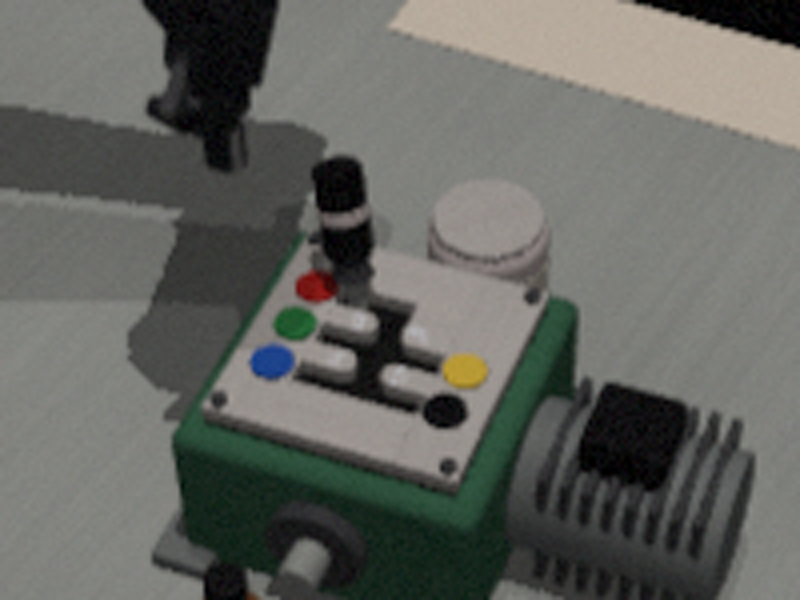

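The shut fingertip, at crop (228,160), stands on the near side of the knob at (340,190), clear of everything. Yellow is confirmed as far-middle. I'll push along +x.

>>> {"method": "jog_arm", "body": {"targets": [{"tx": 7, "ty": -3, "tz": 0, "spin": 0, "hand": 0}, {"tx": 7, "ty": 0, "tz": 0, "spin": 0, "hand": 0}, {"tx": 7, "ty": 0, "tz": 0, "spin": 0, "hand": 0}, {"tx": 6, "ty": 0, "tz": 0, "spin": 0, "hand": 0}, {"tx": 5, "ty": 0, "tz": 0, "spin": 0, "hand": 0}, {"tx": 4, "ty": 0, "tz": 0, "spin": 0, "hand": 0}, {"tx": 4, "ty": 0, "tz": 0, "spin": 0, "hand": 0}, {"tx": 4, "ty": 0, "tz": 0, "spin": 0, "hand": 0}]}}

```text
time_s: 3.35
eef_pos: [0.4969, 0.0215, 0.1862]
eef_rot: [180.0, 0.1, 10.8]
ft_force: [-3.4, -0.3, 2.8]
grip_width: -0.0
gripper_force: 1.8
```

>>> {"method": "jog_arm", "body": {"targets": [{"tx": 4, "ty": 0, "tz": 0, "spin": 0, "hand": 0}, {"tx": 4, "ty": 0, "tz": 0, "spin": 0, "hand": 0}, {"tx": 4, "ty": 0, "tz": 0, "spin": 0, "hand": 0}, {"tx": 4, "ty": 0, "tz": 0, "spin": 0, "hand": 0}, {"tx": 4, "ty": 0, "tz": 0, "spin": 0, "hand": 0}, {"tx": 4, "ty": 0, "tz": 0, "spin": 0, "hand": 0}, {"tx": 4, "ty": 0, "tz": 0, "spin": 0, "hand": 0}, {"tx": 4, "ty": 0, "tz": 0, "spin": 0, "hand": 0}]}}

```text
time_s: 4.15
eef_pos: [0.5291, 0.0278, 0.1863]
eef_rot: [180.0, -0.0, 10.8]
ft_force: [-2.6, -0.5, 2.3]
grip_width: -0.0
gripper_force: 1.3
```

```bash
python3 - <<'E'
from h import *
st();p,d=cap('scene','sc3')
c=cv2.resize(p[120:270,200:400],(800,600),interpolation=cv2.INTER_CUBIC);cv2.imwrite('pics/sc3c.png',c[:,:,::-1])
E
```

```text
t 4.15 tcp gb [-39.3  54.6] z 0.1863 F [-2.6 -0.5  2.3]
```

View pics/sc3c.png

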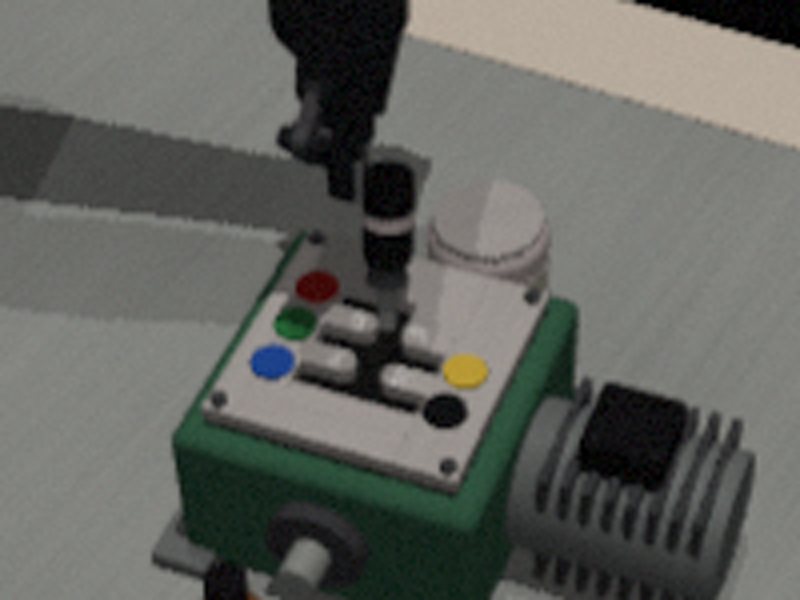

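The lever moves smoothly at about 3 N. Knob at crop (390,190), stem nearly in the channel. Next: finish this leg slowly.

>>> {"method": "jog_arm", "body": {"targets": [{"tx": 3, "ty": 0, "tz": 0, "spin": 0, "hand": 0}, {"tx": 3, "ty": 0, "tz": 0, "spin": 0, "hand": 0}, {"tx": 2, "ty": 0, "tz": 0, "spin": 0, "hand": 0}, {"tx": 2, "ty": 0, "tz": 0, "spin": 0, "hand": 0}, {"tx": 1, "ty": 0, "tz": 0, "spin": 0, "hand": 0}, {"tx": 1, "ty": 0, "tz": 0, "spin": 0, "hand": 0}, {"tx": 0, "ty": 0, "tz": 0, "spin": 0, "hand": 0}, {"tx": 0, "ty": 0, "tz": 0, "spin": 0, "hand": 0}]}}

```text
time_s: 5.0
eef_pos: [0.5405, 0.03, 0.1863]
eef_rot: [-180.0, -0.0, 10.8]
ft_force: [-1.0, -0.8, 1.2]
grip_width: 0.0003
gripper_force: 1.0
```

>>> {"method": "jog_arm", "body": {"targets": [{"tx": 1, "ty": 0, "tz": 0, "spin": 0, "hand": 0}, {"tx": 1, "ty": 0, "tz": 0, "spin": 0, "hand": 0}, {"tx": 0, "ty": 0, "tz": 0, "spin": 0, "hand": 0}, {"tx": 0, "ty": 0, "tz": 0, "spin": 0, "hand": 0}, {"tx": 0, "ty": 0, "tz": 0, "spin": 0, "hand": 0}, {"tx": 0, "ty": 0, "tz": 0, "spin": 0, "hand": 0}, {"tx": 0, "ty": 0, "tz": 0, "spin": 0, "hand": 0}, {"tx": 0, "ty": 0, "tz": 0, "spin": 0, "hand": 0}]}}

```text
time_s: 5.8
eef_pos: [0.5424, 0.0303, 0.1863]
eef_rot: [-180.0, 0.0, 10.8]
ft_force: [-2.6, 0.8, 2.4]
grip_width: 0.0002
gripper_force: 1.1
```

```bash
python3 - <<'E'
from h import *
st()
E
```

```text
t 5.8 tcp gb [-25.8  54.6] z 0.1863 F [-2.6  0.8  2.4]
```

>>> {"method": "jog_arm", "body": {"targets": [{"tx": 1, "ty": 0, "tz": 0, "spin": 0, "hand": 0}, {"tx": 0, "ty": 0, "tz": 0, "spin": 0, "hand": 0}, {"tx": 1, "ty": 0, "tz": 0, "spin": 0, "hand": 0}, {"tx": 0, "ty": 0, "tz": 0, "spin": 0, "hand": 0}, {"tx": 0, "ty": 0, "tz": 0, "spin": 0, "hand": 0}, {"tx": 0, "ty": 0, "tz": 0, "spin": 0, "hand": 0}, {"tx": 0, "ty": 0, "tz": 0, "spin": 0, "hand": 0}, {"tx": 0, "ty": 0, "tz": 0, "spin": 0, "hand": 0}]}}

```text
time_s: 6.6
eef_pos: [0.5444, 0.0307, 0.1863]
eef_rot: [-180.0, -0.0, 10.8]
ft_force: [-2.6, -0.1, 1.9]
grip_width: 0.0001
gripper_force: 1.2
```

```bash
python3 - <<'E'
from h import *
st();i=eyes.camera_info('scene');print(i['t'].shape)
p,d=cap('top','top2')
c=cv2.resize(p[170:260,265:385],(800,600),interpolation=cv2.INTER_CUBIC);cv2.imwrite('pics/top2c.png',c[:,:,::-1])
E
```

```text
t 6.6 tcp gb [-23.8  54.6] z 0.1863 F [-2.6 -0.1  1.9]
(3,)
```

View pics/top2c.png

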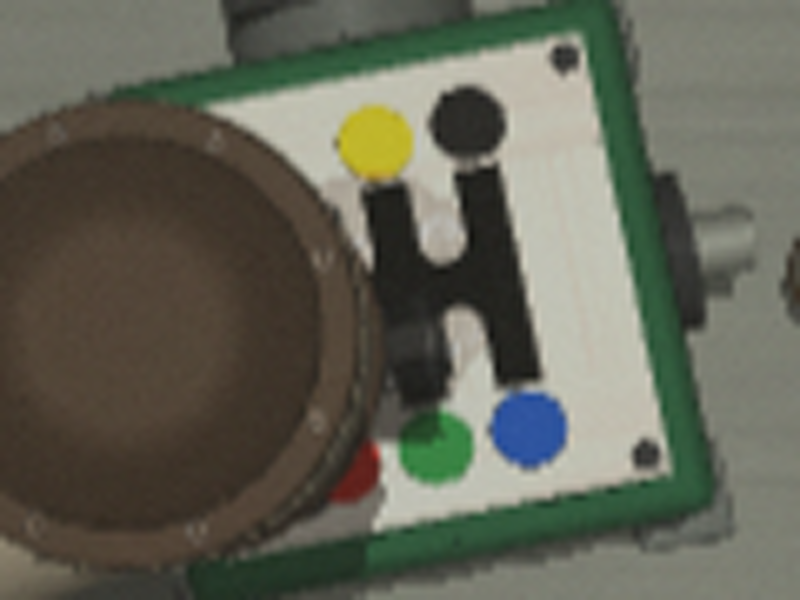

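The arm hides the lever in the top view, so I'll measure it by the white band in the scene view.

```bash
cat >> h.py <<'E'
def knob(p,d,z=.19,win=(280,152,318,200)):
    # white band in scene view: bright, between dark grip parts, depth points above .165
    x0,y0,x1,y1=win; i=eyes.camera_info('scene');K=np.array(i['camera_matrix']);R=np.array(i['R']);t=np.array(i['t'])
    v,u=np.mgrid[y0:y1,x0:x1];dd=d[y0:y1,x0:x1]
    c=np.stack([(u-K[0,2])/K[0,0]*dd,(v-K[1,2])/K[1,1]*dd,dd],-1); X=(c-t)@R
    g=p[y0:y1,x0:x1].mean(-1); m=(X[...,2]>.155)&(X[...,2]<.215)&(dd>0)&(g>85)
    k,l,stt,ce=cv2.connectedComponentsWithStats(m.astype(np.uint8))
    if k<2: print('no band');return
    j=1+stt[1:,4].argmax(); uu,vv=ce[j]+[x0,y0]
    cam=-R.T@t; s=cam-X[l==j].mean(0); s=s[:2]/np.hypot(*s[:2])
    q=ray('scene',uu,vv,z); q[:2]-=s*15   # axis lies a radius behind the seen side
    w=X[l==j]; w0=np.median(w,0).copy(); w0[:2]-=s*12
    print('band',(uu.round(1),vv.round(1)),'n',stt[j,4],'ray gb',gb(q).round(1),'depth gb',gb(w0).round(1),'z',w0[2].round(3))
E
python3 - <<'E'
from h import *
for f,z in(('sc1',.177),('sc2',.177),('sc3',.183)):
    a=np.load(f'pics/{f}.npz');knob(a['p'],a['d'],z)
p,d=cap('scene','sc4');knob(p,d,.183);st()
E
```

```text
band (np.float64(287.0), np.float64(173.7)) n 29 ray gb [-6505.5 13579.4] depth gb [-5206.4 10865.7] z 0.183
band (np.float64(286.8), np.float64(173.9)) n 34 ray gb [-6513.7 13574.9] depth gb [-5215.1 10861.3] z 0.183
band (np.float64(297.9), np.float64(175.8)) n 24 ray gb [-6084.9 13756.5] depth gb [-4866.3 11008.5] z 0.186
band (np.float64(302.6), np.float64(177.4)) n 18 ray gb [-5903.9 13829. ] depth gb [-4720.5 11066.7] z 0.186
t 6.7 tcp gb [-23.8  54.6] z 0.1863 F [-1.8 -0.2  2.5]
```

```bash
sed -i 's/s\*15 /s*.015 /; s/s\*12$/s*.012/' h.py
python3 - <<'E'
from h import *
for f,z in(('sc1',.177),('sc2',.177),('sc3',.183),('sc4',.183)):
    a=np.load(f'pics/{f}.npz');knob(a['p'],a['d'],z)
E
```

```text
band (np.float64(287.0), np.float64(173.7)) n 29 ray gb [-42.4  59.8] depth gb [-35.9  50.1] z 0.183
band (np.float64(286.8), np.float64(173.9)) n 34 ray gb [-42.7  59.1] depth gb [-38.3  48.7] z 0.183
band (np.float64(297.9), np.float64(175.8)) n 24 ray gb [-13.1  56.8] depth gb [-8.8 48.7] z 0.186
band (np.float64(302.6), np.float64(177.4)) n 18 ray gb [-0.9 55.7] depth gb [ 1.9 48. ] z 0.186
```

>>> {"method": "jog_arm", "body": {"targets": [{"tx": 1, "ty": 0, "tz": 0, "spin": 0, "hand": 0}, {"tx": 0, "ty": 0, "tz": 0, "spin": 0, "hand": 0}, {"tx": 1, "ty": 0, "tz": 0, "spin": 0, "hand": 0}, {"tx": 0, "ty": 0, "tz": 0, "spin": 0, "hand": 0}, {"tx": 0, "ty": 0, "tz": 0, "spin": 0, "hand": 0}, {"tx": 0, "ty": 0, "tz": 0, "spin": 0, "hand": 0}, {"tx": 0, "ty": 0, "tz": 0, "spin": 0, "hand": 0}, {"tx": 0, "ty": 0, "tz": 0, "spin": 0, "hand": 0}]}}

```text
time_s: 7.5
eef_pos: [0.5449, 0.0308, 0.1863]
eef_rot: [180.0, 0.2, 10.8]
ft_force: [-7.1, 0.3, 4.2]
grip_width: -0.0003
gripper_force: 3.5
```

>>> {"method": "jog_arm", "body": {"targets": [{"tx": 1, "ty": 0, "tz": 0, "spin": 0, "hand": 0}, {"tx": 0, "ty": 0, "tz": 0, "spin": 0, "hand": 0}, {"tx": 0, "ty": 0, "tz": 0, "spin": 0, "hand": 0}, {"tx": 0, "ty": 0, "tz": 0, "spin": 0, "hand": 0}, {"tx": 0, "ty": 0, "tz": 0, "spin": 0, "hand": 0}, {"tx": 0, "ty": 0, "tz": 0, "spin": 0, "hand": 0}, {"tx": 0, "ty": 0, "tz": 0, "spin": 0, "hand": 0}, {"tx": 0, "ty": 0, "tz": 0, "spin": 0, "hand": 0}]}}

```text
time_s: 8.3
eef_pos: [0.545, 0.0308, 0.1863]
eef_rot: [180.0, 0.3, 10.8]
ft_force: [-9.1, -0.0, 6.9]
grip_width: -0.0003
gripper_force: 4.6
```

The stem meets the channel's far wall at about 9 N, so it stands in the cross channel. I'll go round to the knob's left side.

>>> {"method": "jog_arm", "body": {"targets": [{"tx": -5, "ty": 0, "tz": 0, "spin": 0, "hand": 0}, {"tx": -10, "ty": 0, "tz": 0, "spin": 0, "hand": 0}, {"tx": -15, "ty": 0, "tz": 0, "spin": 0, "hand": 0}, {"tx": 0, "ty": -25, "tz": 0, "spin": 0, "hand": 0}, {"tx": 0, "ty": -28, "tz": 0, "spin": 0, "hand": 0}, {"tx": 17, "ty": 0, "tz": 0, "spin": 0, "hand": 0}, {"tx": 17, "ty": 0, "tz": 0, "spin": 0, "hand": 0}, {"tx": 17, "ty": 0, "tz": 0, "spin": 0, "hand": 0}]}}

```text
time_s: 9.1
eef_pos: [0.5589, 0.088, 0.1865]
eef_rot: [-180.0, -0.1, 10.9]
ft_force: [0.8, 0.3, -0.2]
grip_width: 0.0
gripper_force: 0.0
```

```bash
python3 - <<'E'
from h import *
st();p,d=cap('scene','sc5');knob(p,d,.183)
c=cv2.resize(p[120:270,200:400],(800,600),interpolation=cv2.INTER_CUBIC);cv2.imwrite('pics/sc5c.png',c[:,:,::-1])
E
```

```text
t 9.1 tcp gb [  1.2 108.2] z 0.1865 F [ 0.8  0.3 -0.2]
band (np.float64(301.8), np.float64(177.4)) n 21 ray gb [-2.7 55.1] depth gb [ 0.2 48.5] z 0.186
```

View pics/sc5c.png

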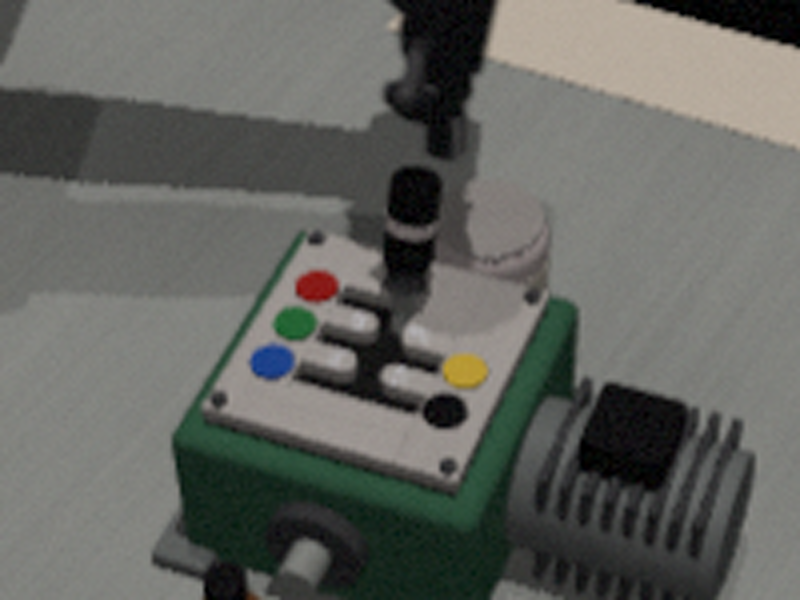

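The lever (knob at crop (413,200)) stands at the left end of the channel, and the finger at (447,140) is left of it. I'll push along -y.

>>> {"method": "jog_arm", "body": {"targets": [{"tx": 0, "ty": 6, "tz": 0, "spin": 0, "hand": 0}, {"tx": 0, "ty": 6, "tz": 0, "spin": 0, "hand": 0}, {"tx": 0, "ty": 4, "tz": 0, "spin": 0, "hand": 0}, {"tx": 0, "ty": 4, "tz": 0, "spin": 0, "hand": 0}, {"tx": 0, "ty": 4, "tz": 0, "spin": 0, "hand": 0}, {"tx": 0, "ty": 4, "tz": 0, "spin": 0, "hand": 0}, {"tx": 0, "ty": 4, "tz": 0, "spin": 0, "hand": 0}, {"tx": 0, "ty": 4, "tz": 0, "spin": 0, "hand": 0}]}}

```text
time_s: 9.95
eef_pos: [0.5651, 0.052, 0.1868]
eef_rot: [-180.0, -0.1, 10.9]
ft_force: [-1.0, 3.2, 3.1]
grip_width: -0.0
gripper_force: 1.8
```

>>> {"method": "jog_arm", "body": {"targets": [{"tx": 0, "ty": 4, "tz": 0, "spin": 0, "hand": 0}, {"tx": 0, "ty": 4, "tz": 0, "spin": 0, "hand": 0}, {"tx": 0, "ty": 4, "tz": 0, "spin": 0, "hand": 0}, {"tx": 0, "ty": 4, "tz": 0, "spin": 0, "hand": 0}, {"tx": 0, "ty": 4, "tz": 0, "spin": 0, "hand": 0}, {"tx": 0, "ty": 3, "tz": 0, "spin": 0, "hand": 0}, {"tx": 0, "ty": 2, "tz": 0, "spin": 0, "hand": 0}, {"tx": 0, "ty": 0, "tz": 0, "spin": 0, "hand": 0}]}}

```text
time_s: 10.75
eef_pos: [0.5693, 0.0268, 0.1861]
eef_rot: [180.0, 0.0, 10.8]
ft_force: [-0.0, 0.6, 0.9]
grip_width: 0.0001
gripper_force: 0.5
```

```bash
python3 - <<'E'
from h import *
st();p,d=cap('scene','sc6');knob(p,d,.188)
c=cv2.resize(p[120:270,200:400],(800,600),interpolation=cv2.INTER_CUBIC);cv2.imwrite('pics/sc6c.png',c[:,:,::-1])
E
```

```text
t 10.75 tcp gb [-0.1 46.2] z 0.1861 F [-0.   0.6  0.9]
band (np.float64(299.0), np.float64(186.8)) n 5 ray gb [ 4.9 20.1] depth gb [ 6.1 17. ] z 0.191
```

View pics/sc6c.png

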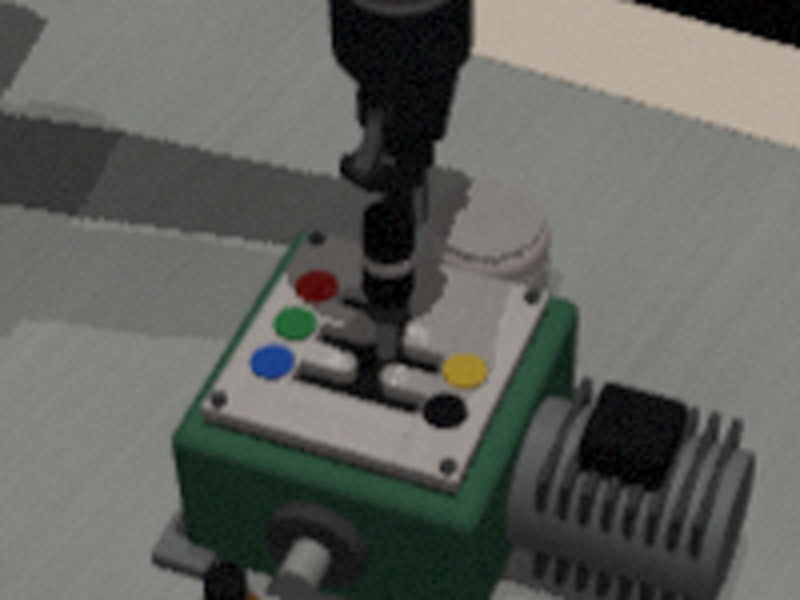

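>>> {"method": "jog_arm", "body": {"targets": [{"tx": 0, "ty": 3, "tz": 0, "spin": 0, "hand": 0}, {"tx": 0, "ty": 3, "tz": 0, "spin": 0, "hand": 0}, {"tx": 0, "ty": 3, "tz": 0, "spin": 0, "hand": 0}, {"tx": 0, "ty": 2, "tz": 0, "spin": 0, "hand": 0}, {"tx": 0, "ty": 2, "tz": 0, "spin": 0, "hand": 0}, {"tx": 0, "ty": 1, "tz": 0, "spin": 0, "hand": 0}, {"tx": 0, "ty": 0, "tz": 0, "spin": 0, "hand": 0}, {"tx": 0, "ty": 0, "tz": 0, "spin": 0, "hand": 0}]}}

```text
time_s: 11.6
eef_pos: [0.5719, 0.0133, 0.1861]
eef_rot: [180.0, 0.0, 10.8]
ft_force: [-0.1, 1.3, -0.1]
grip_width: 0.0004
gripper_force: 0.4
```

>>> {"method": "jog_arm", "body": {"targets": [{"tx": 0, "ty": -10, "tz": 0, "spin": 0, "hand": 0}, {"tx": 0, "ty": -20, "tz": 0, "spin": 0, "hand": 0}, {"tx": -30, "ty": 0, "tz": 0, "spin": 0, "hand": 0}, {"tx": -35, "ty": 0, "tz": 0, "spin": 0, "hand": 0}, {"tx": -35, "ty": 0, "tz": 0, "spin": 0, "hand": 0}, {"tx": 0, "ty": 0, "tz": 0, "spin": 0, "hand": 0}, {"tx": 0, "ty": 0, "tz": 0, "spin": 0, "hand": 0}, {"tx": 0, "ty": 0, "tz": 0, "spin": 0, "hand": 0}]}}

```text
time_s: 12.4
eef_pos: [0.4691, 0.0247, 0.1865]
eef_rot: [180.0, -0.0, 10.9]
ft_force: [0.0, 0.3, 0.5]
grip_width: -0.0003
gripper_force: 0.0
```

```bash
python3 - <<'E'
from h import *
st();p,d=cap('scene','sc7');knob(p,d,.190);p,d=cap('top','top3')
i=eyes.camera_info('top');K=i['camera_matrix'];R=i['R'];t=i['t']
v,u=np.mgrid[180:245,295:355];dd=d[180:245,295:355];X=(np.stack([(u-K[0,2])/K[0,0]*dd,(v-K[1,2])/K[1,1]*dd,dd],-1)-t)@R
k=X[(X[...,2]>.212)&(X[...,2]<.228)&(dd>0)];print('top of knob',len(k),gb(k.mean(0)),gb(k.min(0)),gb(k.max(0)),k[:,2].mean())
c=cv2.resize(p[170:260,265:385],(800,600),interpolation=cv2.INTER_CUBIC);cv2.imwrite('pics/top3c.png',c[:,:,::-1])
E
```

```text
t 12.4 tcp gb [-98.9  62.8] z 0.1865 F [0.  0.3 0.5]
band (np.float64(301.0), np.float64(188.0)) n 3 ray gb [11.4 16.3] depth gb [12.5 14. ] z 0.187
top of knob 161 [0.28845407 3.78565996] [-15.48306846  -8.14862016] [16.40474344 14.99611384] 0.22026637787348202
```

View pics/top3c.png

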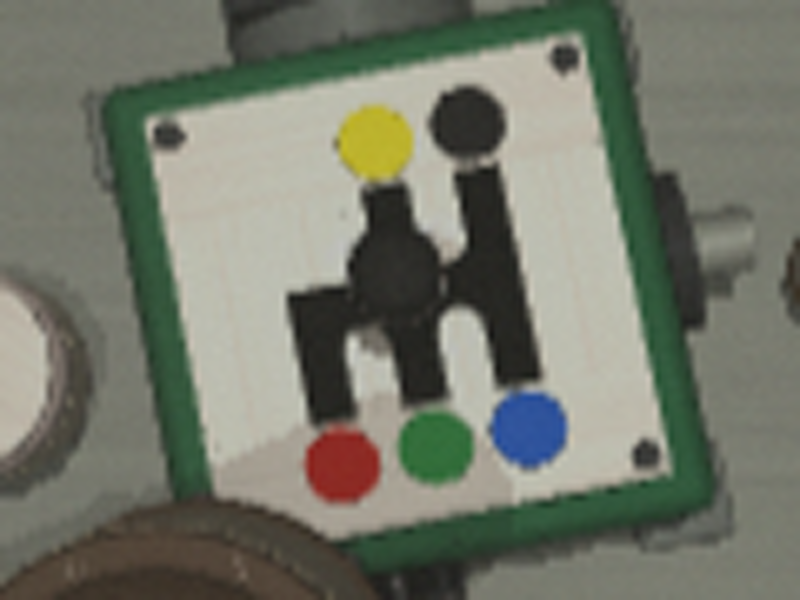

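The knob top is at crop (397,270), in the channel and about 2–3 mm left of the middle column's centre line. I'll nudge it that last bit, then go behind it.

>>> {"method": "jog_arm", "body": {"targets": [{"tx": 33, "ty": 0, "tz": 0, "spin": 0, "hand": 0}, {"tx": 33, "ty": 0, "tz": 0, "spin": 0, "hand": 0}, {"tx": 33, "ty": 0, "tz": 0, "spin": 0, "hand": 0}, {"tx": 0, "ty": 14, "tz": 0, "spin": 0, "hand": 0}, {"tx": 0, "ty": 14, "tz": 0, "spin": 0, "hand": 0}, {"tx": 0, "ty": 3, "tz": 0, "spin": 0, "hand": 0}, {"tx": 0, "ty": 2, "tz": 0, "spin": 0, "hand": 0}, {"tx": 0, "ty": 0, "tz": 0, "spin": 0, "hand": 0}]}}

```text
time_s: 13.3
eef_pos: [0.5712, 0.0101, 0.1866]
eef_rot: [180.0, -0.0, 10.8]
ft_force: [0.2, 0.1, 0.6]
grip_width: 0.0
gripper_force: 0.0
```

>>> {"method": "jog_arm", "body": {"targets": [{"tx": 0, "ty": -10, "tz": 0, "spin": 0, "hand": 0}, {"tx": 0, "ty": -20, "tz": 0, "spin": 0, "hand": 0}, {"tx": -33, "ty": 0, "tz": 0, "spin": 0, "hand": 0}, {"tx": -33, "ty": 0, "tz": 0, "spin": 0, "hand": 0}, {"tx": -33, "ty": 0, "tz": 0, "spin": 0, "hand": 0}, {"tx": 0, "ty": 0, "tz": 0, "spin": 0, "hand": 0}, {"tx": 0, "ty": 0, "tz": 0, "spin": 0, "hand": 0}, {"tx": 0, "ty": 0, "tz": 0, "spin": 0, "hand": 0}]}}

```text
time_s: 14.1
eef_pos: [0.4696, 0.0219, 0.1869]
eef_rot: [180.0, -0.1, 10.9]
ft_force: [0.8, 0.1, -0.8]
grip_width: -0.0001
gripper_force: 0.0
```

```bash
python3 - <<'E'
from h import *
st();p,d=cap('top','top4')
i=eyes.camera_info('top');K=i['camera_matrix'];R=i['R'];t=i['t']
v,u=np.mgrid[180:245,295:355];dd=d[180:245,295:355];X=(np.stack([(u-K[0,2])/K[0,0]*dd,(v-K[1,2])/K[1,1]*dd,dd],-1)-t)@R
k=X[(X[...,2]>.212)&(X[...,2]<.228)&(dd>0)];print('top of knob',len(k),gb(k.mean(0)),k[:,2].mean())
E
```

```text
t 14.1 tcp gb [-98.9  60. ] z 0.1869 F [ 0.8  0.1 -0.8]
top of knob 162 [0.0790738  0.73758821] 0.2203206778254433
```

>>> {"method": "jog_arm", "body": {"targets": [{"tx": 0, "ty": 20, "tz": -5, "spin": 0, "hand": 0}, {"tx": 0, "ty": 20, "tz": 0, "spin": 0, "hand": 0}, {"tx": 0, "ty": 20, "tz": 0, "spin": 0, "hand": 0}, {"tx": 20, "ty": 0, "tz": 0, "spin": 0, "hand": 0}, {"tx": 20, "ty": 0, "tz": 0, "spin": 0, "hand": 0}, {"tx": 20, "ty": 0, "tz": 0, "spin": 0, "hand": 0}, {"tx": 8, "ty": 0, "tz": 0, "spin": 0, "hand": 0}, {"tx": 3, "ty": 0, "tz": 0, "spin": 0, "hand": 0}]}}

```text
time_s: 14.95
eef_pos: [0.5506, -0.0241, 0.1905]
eef_rot: [180.0, 0.1, 10.8]
ft_force: [-0.6, 0.2, 0.1]
grip_width: 0.0001
gripper_force: 0.0
```

>>> {"method": "jog_arm", "body": {"targets": [{"tx": 2, "ty": 0, "tz": 0, "spin": 0, "hand": 0}, {"tx": 3, "ty": 0, "tz": 0, "spin": 0, "hand": 0}, {"tx": 3, "ty": 0, "tz": 0, "spin": 0, "hand": 0}, {"tx": 3, "ty": 0, "tz": 0, "spin": 0, "hand": 0}, {"tx": 3, "ty": 0, "tz": 0, "spin": 0, "hand": 0}, {"tx": 3, "ty": 0, "tz": 0, "spin": 0, "hand": 0}, {"tx": 3, "ty": 0, "tz": 0, "spin": 0, "hand": 0}, {"tx": 0, "ty": 0, "tz": 0, "spin": 0, "hand": 0}]}}

```text
time_s: 15.75
eef_pos: [0.57, -0.0204, 0.1914]
eef_rot: [180.0, -0.0, 10.8]
ft_force: [-2.2, 0.6, 1.1]
grip_width: 0.0001
gripper_force: 1.0
```

```bash
python3 - <<'E'
from h import *
st();p,d=cap('scene','sc8')
c=cv2.resize(p[120:270,200:400],(800,600),interpolation=cv2.INTER_CUBIC);cv2.imwrite('pics/sc8c.png',c[:,:,::-1])
E
```

```text
t 15.75 tcp gb [-8.2 -0.3] z 0.1914 F [-2.2  0.6  1.1]
```

View pics/sc8c.png

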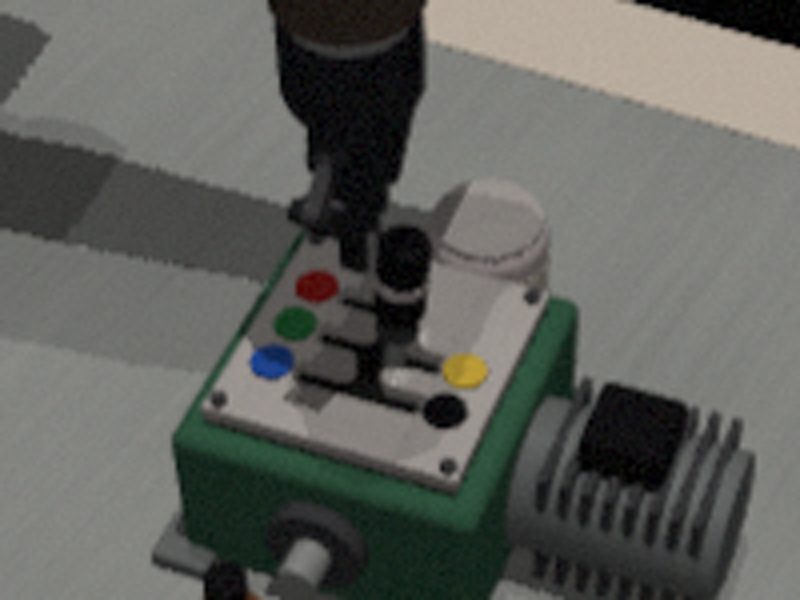

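The stem is entering the yellow slot (knob at crop (403,260), stem near (400,340)) with about 2 N of force. I'll carry on home.

>>> {"method": "jog_arm", "body": {"targets": [{"tx": 3, "ty": 0, "tz": 0, "spin": 0, "hand": 0}, {"tx": 3, "ty": 0, "tz": 0, "spin": 0, "hand": 0}, {"tx": 3, "ty": 0, "tz": 0, "spin": 0, "hand": 0}, {"tx": 3, "ty": 0, "tz": 0, "spin": 0, "hand": 0}, {"tx": 3, "ty": 0, "tz": 0, "spin": 0, "hand": 0}, {"tx": 3, "ty": 0, "tz": 0, "spin": 0, "hand": 0}, {"tx": 3, "ty": 0, "tz": 0, "spin": 0, "hand": 0}, {"tx": 2, "ty": 0, "tz": 0, "spin": 0, "hand": 0}]}}

```text
time_s: 16.6
eef_pos: [0.5922, -0.0162, 0.191]
eef_rot: [180.0, 0.0, 10.8]
ft_force: [-2.8, -0.8, -0.9]
grip_width: 0.0002
gripper_force: 0.9
```

>>> {"method": "jog_arm", "body": {"targets": [{"tx": 2, "ty": 0, "tz": 0, "spin": 0, "hand": 0}, {"tx": 2, "ty": 0, "tz": 0, "spin": 0, "hand": 0}, {"tx": 1, "ty": 0, "tz": 0, "spin": 0, "hand": 0}, {"tx": 1, "ty": 0, "tz": 0, "spin": 0, "hand": 0}, {"tx": 1, "ty": 0, "tz": 0, "spin": 0, "hand": 0}, {"tx": 0, "ty": 0, "tz": 0, "spin": 0, "hand": 0}, {"tx": 0, "ty": 0, "tz": 0, "spin": 0, "hand": 0}, {"tx": 0, "ty": 0, "tz": 0, "spin": 0, "hand": 0}]}}

```text
time_s: 17.4
eef_pos: [0.599, -0.0148, 0.1914]
eef_rot: [180.0, -0.0, 10.8]
ft_force: [-1.5, 0.2, -0.6]
grip_width: 0.0002
gripper_force: 0.8
```

```bash
python3 - <<'E'
from h import *
st()
E
```

```text
t 17.4 tcp gb [21.3 -0.3] z 0.1914 F [-1.5  0.2 -0.6]
```

>>> {"method": "jog_arm", "body": {"targets": [{"tx": 1, "ty": 0, "tz": 0, "spin": 0, "hand": 0}, {"tx": 1, "ty": 0, "tz": 0, "spin": 0, "hand": 0}, {"tx": 1, "ty": 0, "tz": 0, "spin": 0, "hand": 0}, {"tx": 1, "ty": 0, "tz": 0, "spin": 0, "hand": 0}, {"tx": 0, "ty": 0, "tz": 0, "spin": 0, "hand": 0}, {"tx": 0, "ty": 0, "tz": 0, "spin": 0, "hand": 0}, {"tx": 0, "ty": 0, "tz": 0, "spin": 0, "hand": 0}, {"tx": 0, "ty": 0, "tz": 0, "spin": 0, "hand": 0}]}}

```text
time_s: 18.2
eef_pos: [0.6029, -0.0141, 0.1913]
eef_rot: [180.0, -0.0, 10.8]
ft_force: [-2.3, -1.2, -0.2]
grip_width: 0.0002
gripper_force: 0.8
```

>>> {"method": "jog_arm", "body": {"targets": [{"tx": 1, "ty": 0, "tz": 0, "spin": 0, "hand": 0}, {"tx": 1, "ty": 0, "tz": 0, "spin": 0, "hand": 0}, {"tx": 0, "ty": 0, "tz": 0, "spin": 0, "hand": 0}, {"tx": 0, "ty": 0, "tz": 0, "spin": 0, "hand": 0}, {"tx": 0, "ty": 0, "tz": 0, "spin": 0, "hand": 0}, {"tx": 0, "ty": 0, "tz": 0, "spin": 0, "hand": 0}, {"tx": 0, "ty": 0, "tz": 0, "spin": 0, "hand": 0}, {"tx": 0, "ty": 0, "tz": 0, "spin": 0, "hand": 0}]}}

```text
time_s: 19.0
eef_pos: [0.604, -0.0139, 0.1911]
eef_rot: [-180.0, 0.1, 10.8]
ft_force: [-5.0, -0.2, 0.7]
grip_width: -0.0003
gripper_force: 2.4
```

>>> {"method": "jog_arm", "body": {"targets": [{"tx": 1, "ty": 0, "tz": 0, "spin": 0, "hand": 0}, {"tx": 0, "ty": 0, "tz": 0, "spin": 0, "hand": 0}, {"tx": 0, "ty": 0, "tz": 0, "spin": 0, "hand": 0}, {"tx": 0, "ty": 0, "tz": 0, "spin": 0, "hand": 0}, {"tx": 0, "ty": 0, "tz": 0, "spin": 0, "hand": 0}, {"tx": 0, "ty": 0, "tz": 0, "spin": 0, "hand": 0}, {"tx": 0, "ty": 0, "tz": 0, "spin": 0, "hand": 0}, {"tx": 0, "ty": 0, "tz": 0, "spin": 0, "hand": 0}]}}

```text
time_s: 19.8
eef_pos: [0.6042, -0.0139, 0.191]
eef_rot: [-180.0, 0.2, 10.8]
ft_force: [-6.9, -0.6, 1.0]
grip_width: 0.0001
gripper_force: 3.2
```

The end stop is reached: force rising, finger no longer advancing. I'll back off and verify.

>>> {"method": "jog_arm", "body": {"targets": [{"tx": 1, "ty": 0, "tz": 0, "spin": 0, "hand": 0}, {"tx": 0, "ty": 0, "tz": 0, "spin": 0, "hand": 0}, {"tx": -3, "ty": 0, "tz": 0, "spin": 0, "hand": 0}, {"tx": -10, "ty": 0, "tz": 0, "spin": 0, "hand": 0}, {"tx": -25, "ty": 0, "tz": 0, "spin": 0, "hand": 0}, {"tx": -30, "ty": 0, "tz": 0, "spin": 0, "hand": 0}, {"tx": -35, "ty": 0, "tz": 0, "spin": 0, "hand": 0}, {"tx": -35, "ty": 0, "tz": 0, "spin": 0, "hand": 0}]}}

```text
time_s: 20.6
eef_pos: [0.4714, -0.0392, 0.192]
eef_rot: [180.0, -0.3, 10.9]
ft_force: [0.6, 0.1, 1.3]
grip_width: -0.0001
gripper_force: 0.0
```

>>> {"method": "jog_arm", "body": {"targets": [{"tx": -10, "ty": 0, "tz": -20, "spin": 0, "hand": 0}, {"tx": 0, "ty": 0, "tz": -20, "spin": 0, "hand": 0}, {"tx": 0, "ty": 0, "tz": 0, "spin": 0, "hand": 0}, {"tx": 0, "ty": 0, "tz": 0, "spin": 0, "hand": 0}, {"tx": 0, "ty": 0, "tz": 0, "spin": 0, "hand": 0}, {"tx": 0, "ty": 0, "tz": 0, "spin": 0, "hand": 0}, {"tx": 0, "ty": 0, "tz": 0, "spin": 0, "hand": 0}, {"tx": 0, "ty": 0, "tz": 0, "spin": 0, "hand": 0}]}}

```text
time_s: 21.4
eef_pos: [0.4614, -0.0412, 0.2308]
eef_rot: [180.0, 0.1, 10.8]
ft_force: [-0.4, -0.4, 0.0]
grip_width: 0.0002
gripper_force: 0.0
```

```bash
python3 - <<'E'
from h import *
st();p,d=cap('top','top5');s,_=cap('scene','sc9')
i=eyes.camera_info('top');K=i['camera_matrix'];R=i['R'];t=i['t']
v,u=np.mgrid[160:245,295:355];dd=d[160:245,295:355];X=(np.stack([(u-K[0,2])/K[0,0]*dd,(v-K[1,2])/K[1,1]*dd,dd],-1)-t)@R
k=X[(X[...,2]>.19)&(X[...,2]<.23)&(dd>0)];print('top of knob',len(k),gb(k.mean(0)),k[:,2].mean(),k[:,2].max())
c=np.hstack([cv2.resize(a,(400,400),interpolation=cv2.INTER_CUBIC) for a in(p[165:255,280:370],s[130:250,230:350])]);cv2.imwrite('pics/fin.png',c[:,:,::-1])
E
```

```text
t 21.4 tcp gb [-118.8   -0.4] z 0.2308 F [-0.4 -0.4  0. ]
top of knob 206 [49.32142987  1.13994571] 0.20927224426568 0.21761343482037304
```

View pics/fin.png

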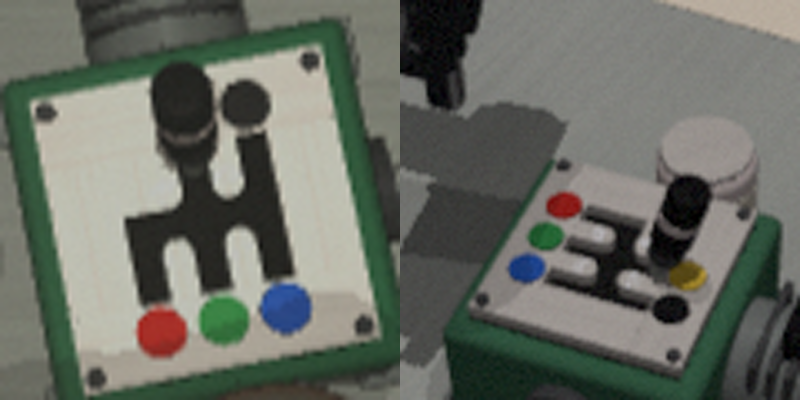

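The lever leans fully into the far-middle slot at the yellow disc. The finger has withdrawn clear, and the contact position gives a lean of about 0.28 rad, which is home.

```bash
python3 -c "
from cell import robot
print(robot.sign_off())"
```

```text
the job is handed in; nothing more can be done
None
```

The lever is in the yellow-marked slot (middle column, far side), pushed home to its end stop without gripping at up to about 11 N measured; the tin, bottle and roller were not touched, and I handed the job in at about 21 s (no verdict was returned).

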